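# Clamp a housing in the gauging fixture

### The arm

A 7-joint arm with a two-finger parallel gripper is mounted at the origin on the work surface. World frame = base frame: x ahead of the robot, y to its left, z up, the work surface at z = 0. Lengths are in m, angles in rad, forces in N, time in s.
With the tool pointing down it reaches from about 0.4 to 0.85 m from the base axis. Payload 6.9 kg.
Tool frame: the origin (TCP) lies midway between the tips of the shut fingers; the grasp point (between the pads) lies behind it (ctrl.pinch_z is the z of the grasp point in the tool frame, in m); z points along the fingers, y is the line along which they close (so a half turn about z gives the same grasp; the last joint's range is limited). The gripper opens to 85 mm and grips with 20 to 120 N. Pads are 22 mm wide; open, the fingers measure 114 mm over their backs; the gripper's body (76 mm by 85 mm) begins 54 mm behind the grasp point. The pads swing forward as they close: fully open they stand 13 mm farther back than shut.
Start: joints at [1.437, 0.507, -0.238, 1.5, 0.126, 1.149, -0.155], TCP at [0.148, -0.607, 0.2] pointing down, gripper open.
Joint ranges: [-3.08, 3.08], [-0.24, 2.05], [-1.43, 1.35], [0, 2.5], [-1.52, 4.66], [0.17, 1.96], [-2.89, 2.89]. Speed limits (rad/s): [2.39, 2.39, 3.14, 3.14, 3.14, 3.14, 3.14].

### API

Orientations are given as a unit quaternion [w, x, y, z].
In Python, from station import ctrl, get_state, vision, ticket, models gives the robot as it stands. Calls block until the motion is done:
- ctrl.movep(position, orientation): joint-space move of the TCP to a pose.
- ctrl.movel(position, frame=None, max_speed=0.15): straight line of the TCP; frame=None keeps the orientation; max_speed is the mean speed in m/s.
- ctrl.set_joints(angles): joint-space move.
- ctrl.ungrasp() and ctrl.close_gripper(force=None): open the fingers fully, or close them until they stop; force is the grip in N (None keeps the last).
- ctrl.pause(seconds).
- ctrl.ik(position, orientation): joint angles nearest the present ones, or None.
- get_state(): the state.
- vision.grab_frame(name): name is "scene" or "top" or "wrist"; returns (picture, depth): 384x512x3 uint8, blue, green, red; 384x512 float32, m along the optical axis (not along the pixel's ray), 0 where there is no reading.
- vision.camera_info(name): a dict with "mtx" (3x3 intrinsics, pixels), "R" (3x3) and "t" (3): a world point X has camera coordinates R X + t; the wrist camera has in their place "hand_eye" (4x4, takes a point from camera to tool coordinates, whose origin is the TCP and whose axes are the flange's). Camera axes: x right, y down, z forward; pixel columns grow to the right and rows downward; lengths in m; the calibration is good to about 2 mm. A picture is of the moment at which its call begins: read the wrist's pose just before it. camera_info takes no time and is no camera call.
A pose or a line that the arm cannot do raises ctrl.Unreachable and nothing moves.
- ticket.close_job(): hands the job in; it is judged then, once.
Trained networks look in the newest picture that a camera, given by its name, has taken for a name from the list of things; names that differ only in an ending like _2 or _b are one class to them, and where a whole thing is asked for, a point or a joint stands for the part that bears it (a point fixed in the world has none). Each returns a list of dicts, best first, with "p" (0 to 1); they miss things now and then, are a little off and sometimes report something else, mostly with a low value. They report only what shows in the picture. A call takes as long as a camera call. They do not tell look-alikes from the thing itself.
- models.recognise(camera, target): "point" ([column, row] in pixels, amid what is visible of it).
- models.masks_of(camera, target): "mask" (384x512 bool, what is visible of it) and "point" ([column, row] in pixels, amid what is visible of it).
The state is a dict: "time": time; "qpos": joint angles; "qd": joint speeds; "tau": joint torques, N m; "tcp_pos": TCP position; "eef_rot": TCP orientation; "contact_force": force on the tool from outside, world axes, zero at the start; "wrist_torque": the same for the moment, N m; "width": finger opening in m; "gripper_force": force on a finger pad.
Only numpy, scipy, OpenCV 4.12 (cv2) and the standard library are available. Lean on these libraries where they do the work, as an engineer would, in place of code of your own. Each camera call takes 0.05 s, during which the arm holds its last target. There are 200 camera calls.

### The job

Get the aluminium housing on the gauging fixture ready for measuring: with a fingertip, push it along the plate until its round flange sits fully home in the steel vee block, and only then push the clamp's lever arm round with one finger until it stops, so that the rubber-tipped plunger holds the housing in the vee. Only push the housing gently: do not grip, lift or tip it, and leave the other things on the bench where they are.

Things in the scene. Friction and masses are not known exactly. Their poses are not given: they have to be found in the camera images.
- fixture: Gauging fixture, fixed: steel plate 20 mm thick, in its frame x -165..145, y -75..75 mm; origin at bench level, z up, x = clamping direction, from the lever end to the vee block, within 18 deg of the robot's left (+y). Plunger guide block x -52..-36, y -23..23, top at 44. Dark vee block x 55..102, y -50..50, top at 50, its 90 deg mouth towards -x. Dial gauge on a 165 mm column at x 127, y 50.
- vee_seat (a point): Point on top of the fixture plate (20 mm above the bench) where the centre of the housing's underside lies when its flange touches both flanks of the vee: at (40, 0, 20) mm in the fixture's frame; axes as the fixture's.
- housing: Loose housing on the fixture plate: aluminium, about 0.4 kg, round flange 80 mm across, 14 mm thick, an upright tube 45 mm across (bore 35) on it, 62 mm high in all. Origin at the centre of its underside. Starts 8 to 13 mm short of the vee seat, up to 6 mm off to one side. Slides easily (about 1 N, oiled). Its tube can be pushed above plunger and guide block (all below 45 mm over the bench).
- lever (a joint): Angle of the clamp's cam lever (rad): 0 = fully open at one stop, 2.60 = shut at the other; grows clockwise seen from above. Starts between 0 and 0.3, stays where left, needs 1 to 4 N at the sleeve. It drives the plunger's pad forward by 20 mm in all (7.7 mm per rad); on a seated housing the pad meets the flange at about 2.2 rad.
- lever_pivot (a point): Point on the lever's vertical pivot axis at the height of the arm, 44 mm above the bench: at (-105, 0, 44) mm in the fixture's frame. Two lever stop pins, 8 mm thick and 49 mm high above the bench, stand 50 mm from the pivot.
- lever_grip (a point): Point on the axis of the lever arm's black sleeve, 95 mm from the pivot, 44 mm above the bench. The level arm: steel bar 14 mm wide, then a sleeve 19 mm thick from 58 to 124 mm out, with a 25 mm collar at its end. In the fixture's frame, seen from above, the arm points at 260 deg (counter-clockwise from x) at joint 0, 180 deg (away from the vee) at 1.40 rad and 111 deg at 2.60.
- pad: Round rubber pad on the tip of the plunger, 15 mm across, on the line y = 0 of the fixture, 28 mm above the bench. Backed by a spring: shut on a seated housing it is squeezed back 3 mm and presses the flange with about 8 N. The position given is the fixture's origin shifted by the pad's travel along the fixture's x (0 when open, 20 mm when shut without a housing).
- spare_housing: Bystander: a second, identical housing standing on the bench beside the fixture, not on it. Origin at the centre of its underside.
- cover: Bystander: round aluminium cover, 60 mm across, 22 mm high, lying on the bench. Origin at the centre of its underside.
- jar: Bystander: glass jar with a steel cap, 64 mm across, 75 mm high, standing on the bench. Origin at the centre of its underside.
- setting_ring: Bystander: small steel setting ring, 32 mm across, 12 mm high, lying on the fixture plate at its edge, beside the plunger. Origin at the centre of its underside.
- plug_gauge: Bystander: steel plug gauge standing on its 34 mm wide end on the bench close to the fixture, on the far side, 70 mm high. Origin at the centre of its underside.
- caliper: Bystander: caliper 160 mm long lying flat on the bench close to the fixture, on the robot's side; its 50 mm jaws are at its -x end and point to its +y. Origin at the middle of its bar, on the bench.
- mallet: Bystander: mallet with a wooden handle, 260 mm long, lying on the bench to the right. Origin on its underside, x along the handle towards the head.
- bolt_bin: Bystander: blue open bin 120 x 160 x 55 mm with bolts, on the bench to the far right. Origin at the centre of its underside.
Things that resemble listed ones, but are neither listed nor needed, are in the scene too. What is shaped like the housing but red is not meant.

How it is judged:
By the outcome, as a careful person would: the job done as asked, in the order asked, and still so for the second after the job is handed in, with the robot touching nothing.
It also fails if it takes over 58 s, if anything falls off the work surface, if the arm or the gripper's body presses on something with over 40 N, if the wrist force passes 120 N, or if a joint passes its speed limit or range.

## Working session

There is one attempt and no reset: what is moved stays moved. The work goes in short steps, each a Python script; the robot and the scene stay as the last script left them, time stands still between calls to the robot, and variables do not carry over. Pictures are saved under pics/ and viewed, at most 10 in all, crops included, and the job is handed in when it is done.

```bash
ls; mkdir -p pics
python3 - <<'E'
from station import *
import cv2,numpy as np
for c in("scene","top"):
    im,d=vision.grab_frame(c); cv2.imwrite(f"pics/{c}0.png",im); np.savez(f"{c}0.npz",im=im,d=d)
    i=vision.camera_info(c); print(c,i["mtx"].round(1).tolist(),(-i["R"].T@i["t"]).round(3),i["R"].round(3).tolist())
    for t in("housing","fixture","lever","lever_grip","pad","setting_ring"):
        print(t,[(np.round(r["point"]).tolist(),round(r["p"],2)) for r in models.recognise(c,t)][:4])
print(get_state()["time"],get_state()["eef_rot"],ctrl.pinch_z)
E
```

```text
pics
scene [[434.9, 0.0, 254.5], [0.0, 434.9, 192.8], [0.0, 0.0, 1.0]] [1.262 0.22  1.17 ] [[-0.311, 0.95, -0.007], [0.79, 0.254, -0.558], [-0.529, -0.179, -0.83]]
housing [([201.0, 237.0], 0.89), ([294.0, 215.0], 0.67), ([333.0, 172.0], 0.56)]
fixture [([286.0, 214.0], 0.91), ([397.0, 240.0], 0.23)]
lever [([252.0, 202.0], 0.54)]
lever_grip [([250.0, 208.0], 0.87)]
pad []
setting_ring [([290.0, 193.0], 0.49)]
top [[481.1, 0.0, 256.0], [0.0, 481.1, 187.9], [0.0, 0.0, 1.0]] [ 0.313 -0.005  1.433] [[-0.007, -1.0, -0.013], [-0.986, 0.009, -0.165], [0.165, 0.012, -0.986]]
housing [([215.0, 181.0], 0.86), ([303.0, 130.0], 0.66), ([188.0, 247.0], 0.58)]
fixture [([237.0, 186.0], 0.6), ([385.0, 149.0], 0.17)]
lever [([267.0, 173.0], 0.94)]
lever_grip [([266.0, 175.0], 0.83)]
pad []
setting_ring [([230.0, 204.0], 0.47)]
0.7 [-6.82729414e-06  9.92825862e-01  1.19569262e-01  2.16575377e-06] -0.0187
```

Run:
```python
import cv2,numpy as np
a=cv2.imread("pics/top0.png");b=cv2.imread("pics/scene0.png")
cv2.imwrite("pics/t1.png",cv2.resize(a[95:275,120:360],None,fx=3.33,fy=3.33,interpolation=cv2.INTER_CUBIC))
cv2.imwrite("pics/s1.png",cv2.resize(b[110:290,180:420],None,fx=3.33,fy=3.33,interpolation=cv2.INTER_CUBIC))
```

```text
(no output)
```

View pics/t1.png

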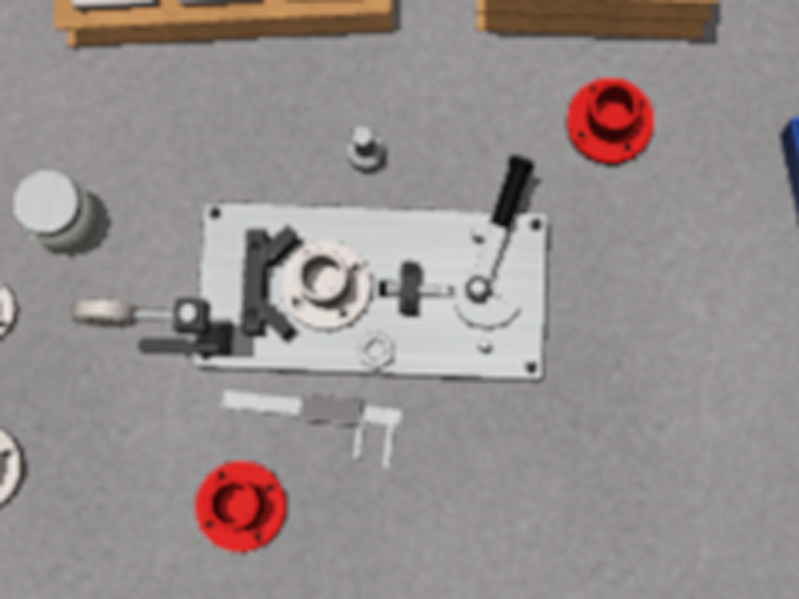

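View pics/s1.png

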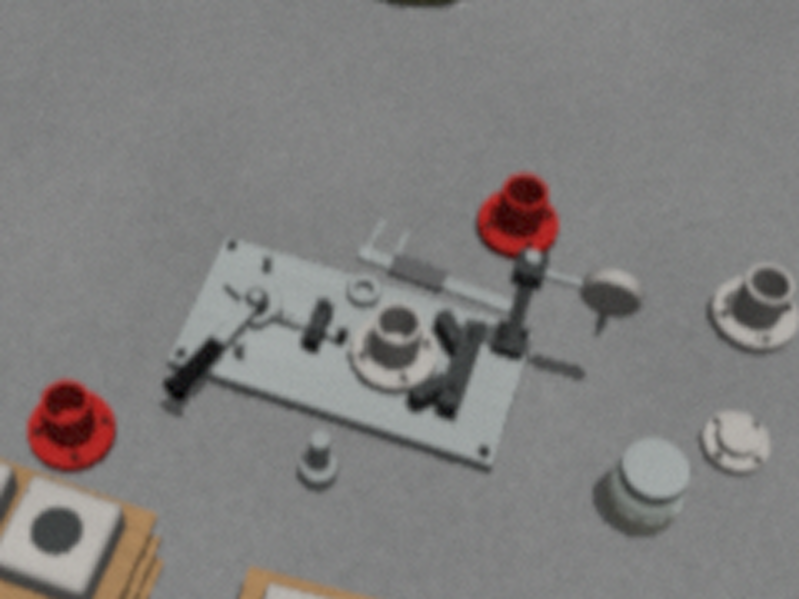

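The top view (crop ×3.33) shows the plate with corners at about (206,205), (548,214), (543,380) and (198,367). The housing is at (325,283), and the lever points up to (515,190) from its pivot at (478,290). The ring is at (375,350). Next I'll measure these from depth.

```bash
cat > h.py <<'E'
import numpy as np,cv2
from scipy.optimize import least_squares
def cloud(d,K,R,t):
    v,u=np.mgrid[:d.shape[0],:d.shape[1]]
    p=np.stack([(u-K[0,2])/K[0,0]*d,(v-K[1,2])/K[1,1]*d,d],-1)
    X=(p-t)@R; X[d<=0]=np.nan; return X
def circ(P,r):
    f=lambda c:np.hypot(*(P-c[:2]).T)-r
    return least_squares(f,P.mean(0),loss="soft_l1",f_scale=.001).x
def pix2plane(uv,K,R,t,z):
    uv=np.atleast_2d(uv).astype(float); r=np.c_[(uv-K[:2,2])/[K[0,0],K[1,1]],np.ones(len(uv))]@R
    o=-R.T@t; return (o+r*((z-o[2])/r[:,2])[:,None])[:,:2]
E
python3 - <<'E'
from h import *
from station import *
for c in("top","scene"):
    f=np.load(c+"0.npz");i=vision.camera_info(c);K,R,t=[np.array(i[k]) for k in("mtx","R","t")]
    X=cloud(f["d"],K,R,t);x,y,z=np.moveaxis(X,-1,0)
    reg=(abs(x-.36)<.3)&(abs(y)<.3)
    print(c,"bench z",np.nanmedian(z[reg&(z<.012)]), "plate", np.nanmedian(z[reg&(z>.014)&(z<.026)]))
    m=(reg&(z>.014)&(z<.026)).astype(np.uint8); n,l,s,_=cv2.connectedComponentsWithStats(m); k=1+np.argmax(s[1:,4])
    cv2.imwrite(f"pics/m_{c}.png",(l==k)*255)
    P=X[l==k][:,:2]; r=cv2.minAreaRect((P*1000).astype(np.float32)); print("rect",r, len(P))
    # housing: masks
    for h in models.masks_of(c,"housing"):
        mm=h["mask"]; P=X[mm]; top=P[(P[:,2]>.055)&(P[:,2]<.09)]; fl=P[(P[:,2]>.025)&(P[:,2]<.040)]
        im=f["im"][mm].mean(0).round(); print(round(h["p"],2),im,"top",np.nanmedian(top,0).round(4),len(top),"fl",np.nanmedian(fl,0).round(4),np.nanmax(P,0).round(3))
    for n in("lever_grip","lever_pivot","lever","setting_ring"):
        for h in models.masks_of(c,n)[:1]:
            P=X[h["mask"]];P=P[P[:,2]>.03] if n!="setting_ring" else P; print(n,round(h["p"],2),np.nanmean(P,0).round(4),len(P), pix2plane(h["point"],K,R,t,.05 if n[0]=="l" else .03))
E
```

```text
top bench z 0.00017635985793696286 plate 0.01973052554117171
rect ((570.4081420898438, 87.70941925048828), (309.9080505371094, 151.4712371826172), 87.40653991699219) 3353
0.97 [170. 174. 180.] top [0.5719 0.1278 0.0795] 119 fl [0.5687 0.1271 0.0342] [0.611 0.168 0.089]
0.91 [ 37.  38. 182.] top [0.3796 0.2037 0.0613] 83 fl [0.3722 0.2109 0.0317] [0.419 0.244 0.073]
0.72 [ 32.  33. 166.] top [ 0.7282 -0.1305  0.0615] 80 fl [ 0.7208 -0.1293  0.0327] [ 0.766 -0.092  0.069]
lever_grip 0.96 [ 0.598  -0.0216  0.0448] 409 [[ 0.58973025 -0.02418621]]
lever_pivot 0.92 [0.5666 0.118  0.068 ] 1292 [[0.55945407 0.07895221]]
lever 0.57 [ 0.5964 -0.0212  0.0447] 401 [[ 0.57752683 -0.02200297]]
scene bench z -3.4112678216563175e-06 plate 0.019639512097436192
rect ((570.1949462890625, 84.22510528564453), (310.0234375, 154.3217315673828), 87.34977722167969) 2678
0.94 [ 30.  32. 124.] top [ 0.7284 -0.13    0.0602] 89 fl [ 0.7337 -0.1332  0.0314] [ 0.767 -0.092  0.065]
0.86 [120. 123. 125.] top [0.5765 0.125  0.0737] 180 fl [0.5879 0.1259 0.0338] [0.613 0.164 0.087]
0.59 [ 26.  28. 111.] top [0.3872 0.2042 0.0602] 69 fl [0.3881 0.2011 0.0307] [0.52  0.24  0.157]
lever_grip 0.89 [ 0.606  -0.0252  0.045 ] 336 [[ 0.60139329 -0.01580067]]
lever_pivot 0.61 [0.5669 0.1396 0.0759] 1336 [[0.58735243 0.08681834]]
lever 0.77 [ 0.6033 -0.0247  0.0451] 319 [[ 0.59689921 -0.01120473]][ WARN:0@0.344] global loadsave.cpp:1063 imwrite_ Unsupported depth image for selected encoder is fallbacked to CV_8U.
```

```bash
cat >> h.py <<'E'
from scipy.spatial.transform import Rotation as Ro
def quat(phi): # tool z down, tool y at world angle phi (rad)
    y=np.array([np.cos(phi),np.sin(phi),0]);z=np.array([0,0,-1.]);x=np.cross(y,z)
    q=Ro.from_matrix(np.c_[x,y,z]).as_quat(); return [q[3],q[0],q[1],q[2]]
E
python3 - <<'E'
from h import *
from station import *
yaw=np.radians(87.4);d=np.degrees
O=np.array([.5706,.0945]);ux=np.array([np.cos(yaw),np.sin(yaw)]);uy=np.array([-ux[1],ux[0]])
W=lambda x,y:O+(ux*x+uy*y)/1000
for s in (0,np.pi):
    j=ctrl.ik([*W(-20,0),.33],quat(yaw+s)); print("push",s,None if j is None else np.round(j,2))
    for a in (260,250,180,111):
        b=np.radians(a); p=W(-105+95*np.cos(b),95*np.sin(b))
        j=ctrl.ik([*p,.034],quat(yaw+b+np.pi/2+s));print(" lever",a,None if j is None else np.round(j,2))
ctrl.close_gripper(30)
s0=get_state()["time"]
for s in (np.pi,0):
    try: ctrl.movep([*W(-20,0),.33],quat(yaw+s)); break
    except ctrl.Unreachable: print("unr",s)
S=get_state(); print(s0,S["time"],S["tcp_pos"],S["eef_rot"],S["qpos"],S["width"],S["contact_force"])
i=vision.camera_info("wrist");print(np.array(i["hand_eye"]).round(3).tolist())
im,dd=vision.grab_frame("wrist");cv2.imwrite("pics/w1.png",im);np.savez("w1.npz",im=im,d=dd,p=S["tcp_pos"],q=S["eef_rot"])
E
```

```text
push 0 [ 0.51  0.55 -1.22  1.39  0.51  1.55  0.85]
 lever 260 [ 0.51  0.88 -0.96  1.59  0.79  1.09  0.7 ]
 lever 250 [ 0.52  0.86 -0.92  1.61  0.76  1.07  0.56]
 lever 180 [ 0.55  0.68 -0.66  1.84  0.56  0.81 -0.44]
 lever 111 [ 0.31  0.52 -0.4   2.09  0.36  0.59 -1.59]
push 3.141592653589793 [ 0.45  0.5  -1.08  1.39  0.44  1.51 -2.21]
 lever 260 [ 0.16  0.72 -0.27  1.6   0.23  0.85 -1.98]
 lever 250 [ 0.16  0.71 -0.21  1.61  0.18  0.84 -2.09]
 lever 180 [-0.47  0.92  1.15  1.86 -0.98  1.07 -2.1 ]
 lever 111 [ 0.77  0.8  -1.23  2.08  0.94  0.98  0.91]
1.9667 4.825 [0.56990504 0.07353833 0.32976208] [ 1.74406769e-04  9.99726212e-01 -2.33975231e-02 -1.62029999e-04] [ 0.45494148  0.49785963 -1.07837398  1.38903767  0.43536277  1.50799053
 -2.21465165] -0.00013019242983842888 [-0.0678197  -0.09829703 -0.07100751]
[[0.0, -0.954, -0.298, 0.076], [1.0, 0.0, -0.0, -0.001], [0.001, -0.298, 0.954, -0.173], [0.0, 0.0, 0.0, 1.0]]
```

View pics/w1.png

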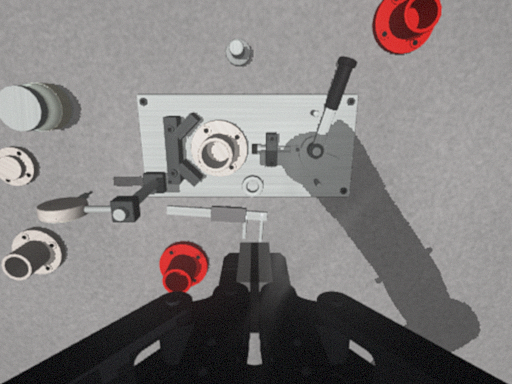

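The wrist view shows the plate with corners at about (138,95), (357,95), (352,196) and (144,196). The housing flange is at (218,147), the pivot at (316,151) and the sleeve at (342,78). I'll refine the poses from this view.

```bash
cat >> h.py <<'E'
def measure(im,d,p,q,info,verbose=True):
    T=np.eye(4);T[:3,:3]=Ro.from_quat([*q[1:],q[0]]).as_matrix();T[:3,3]=p
    C=T@np.array(info["hand_eye"]);R=C[:3,:3].T;t=-R@C[:3,3];K=np.array(info["mtx"])
    X=cloud(d,K,R,t);x,y,z=np.moveaxis(X,-1,0)
    reg=(x>.45)&(x<.69)&(y>-.12)&(y<.28)
    bz=np.nanmedian(z[reg&(z<.01)]);pz=np.nanmedian(z[reg&(z>.014)&(z<.026)])
    m=(reg&(z>.012)&(z<.16)).astype(np.uint8)
    m=(reg&(z>.012)&(z<.027)).astype(np.uint8);n,l,s,_=cv2.connectedComponentsWithStats(m);k=1+np.argmax(s[1:,4])
    r=cv2.minAreaRect((X[l==k][:,:2]*1000).astype(np.float32))
    c=np.array(r[0])/1000;a=np.radians(r[2] if r[1][0]>r[1][1] else r[2]+90)
    if np.sin(a)<0:a+=np.pi
    ux=np.array([np.cos(a),np.sin(a)]);uy=np.array([-ux[1],ux[0]]);O=c+.01*ux
    F=np.stack([((X[...,:2]-O)@ux),((X[...,:2]-O)@uy),z],-1)*1000
    fx,fy,fz=np.moveaxis(F,-1,0)
    top=(fz>76)&(fz<90)&(fx>0)&(fx<65)&(abs(fy)<35); tp=F[top][:,:2]
    fl=(fz>29)&(fz<39)&(fx>-20)&(fx<80)&(abs(fy)<50); fp=F[fl][:,:2]
    tc=circ_minmax(tp); 
    hull=cv2.convexHull(fp.astype(np.float32))[:,0]
    g=(hull[:,0]<40); fc=circ(hull[g],40.)
    vee=(fz>45)&(fz<55)&(fx>45)&(fx<115)&(abs(fy)<60); vp=F[vee][:,:2]
    gb=(fz>40)&(fz<48)&(fx>-58)&(fx<-28)&(abs(fy)<28); gp=F[gb][:,:2]
    sl=(fz>30)&(fz<62)&(np.hypot(fx+105,fy)>60)&(np.hypot(fx+105,fy)<130)&(fx<-60); sp=F[sl][:,:2]-[-105,0]
    la=np.degrees(np.arctan2(*sp.mean(0)[::-1]))%360
    if verbose:
        print("bench",bz.round(4),"plate",pz.round(4),"rect",r,"yaw",np.degrees(a).round(2),"O",O.round(4))
        print("tube top",tc,len(tp),"flange",fc.round(1))
        print("vee x",np.percentile(vp[:,0],[1,99]).round(1),"y",np.percentile(vp[:,1],[1,99]).round(1),"guide",np.percentile(gp,[2,98],axis=0).round(1).tolist())
        print("lever angle",la.round(1),"joint",np.radians(260-la).round(3),len(sp))
    return O,a,fc,la
def circ_minmax(P):
    (c,r)=cv2.minEnclosingCircle(P.astype(np.float32));return np.round(c,1),round(r,1)
E
python3 - <<'E'
from h import *
from station import vision
f=np.load("w1.npz");measure(f["im"],f["d"],f["p"],f["q"],vision.camera_info("wrist"))
E
```

```text
bench -0.0001 plate 0.0198 rect ((568.7857055664062, 83.81946563720703), (310.3631286621094, 148.0923309326172), 87.32829284667969) yaw 87.33 O [0.5693 0.0938]
tube top (array([30.3, -0.9]), 22.5) 407 flange [14.7 13.7]
vee x [ 47.6 101.9] y [-46.3  45.6] guide [[-51.5, -23.0], [-35.9, 20.6]]
lever angle 254.5 joint 0.096 794
```

```bash
cat >> h.py <<'E'
O=np.array([.5693,.0938]);yaw=np.radians(87.33)
UX=np.array([np.cos(yaw),np.sin(yaw)]);UY=np.array([-UX[1],UX[0]])
W=lambda x,y:O+(UX*x+UY*y)/1000
E
cat > push.py <<'E'
from h import *
from station import *
P=lambda x,z:[*W(x,-.5),z]
q=quat(yaw+np.pi)
ctrl.movep(P(-17,.12),q); ctrl.movel(P(-17,.053),max_speed=.1); ctrl.pause(.2)
f0=np.array(get_state()["contact_force"]); F=lambda:(np.array(get_state()["contact_force"])-f0)[:2]@UX
x=-17.; log=[]
while x<9:
    x+=1 if x<-1 else .5
    ctrl.movel(P(x,.053),max_speed=.03); ctrl.pause(.05); f=F(); log.append((x,round(float(f),2)))
    if f<-3: break
S=get_state(); print(log,S["time"],((np.array(S["tcp_pos"])[:2]-O)@UX*1000).round(1),f0.round(2))
E
python3 push.py
```

```text
[(-16.0, -0.21), (-15.0, 0.01), (-14.0, -0.61), (-13.0, 0.11), (-12.0, 0.12), (-11.0, -0.9), (-10.0, -0.96), (-9.0, -1.19), (-8.0, -0.6), (-7.0, -0.53), (-6.0, -0.57), (-5.0, 0.15), (-4.0, 0.44), (-3.0, -0.9), (-2.0, -0.31), (-1.0, -0.19), (-0.5, 0.64), (0.0, -0.15), (0.5, -0.18), (1.0, -0.38), (1.5, -0.23), (2.0, 0.86), (2.5, -0.75), (3.0, -0.63), (3.5, -0.12), (4.0, -1.48), (4.5, -0.4), (5.0, -0.7), (5.5, -0.21), (6.0, 0.03), (6.5, -0.6), (7.0, -0.79), (7.5, -1.63), (8.0, 0.15), (8.5, 0.07), (9.0, -0.31)] 17.5417 9.0 [-0.11  0.31 -0.59]
```

Run:
```python
from h import *
from station import *
S=get_state()
im,dd=vision.grab_frame("wrist");t,_=vision.grab_frame("top")
np.savez("w2.npz",im=im,d=dd,p=S["tcp_pos"],q=S["eef_rot"])
a=cv2.resize(im,None,fx=.78,fy=.78);b=cv2.resize(t[120:220,170:300],(520,400),interpolation=cv2.INTER_CUBIC)
c=np.zeros((400,920,3),np.uint8);c[:300,:400]=a[:300,:400];c[:,400:]=b;cv2.imwrite("pics/c2.png",cv2.resize(c,(800,348)))
```

```text
Traceback (most recent call last):
ValueError: could not broadcast input array from shape (300,399,3) into shape (300,400,3)
```

Run:
```python
from h import *
cv2.imwrite("pics/w2.png",np.load("w2.npz")["im"])
```

```text
(no output)
```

View pics/w2.png

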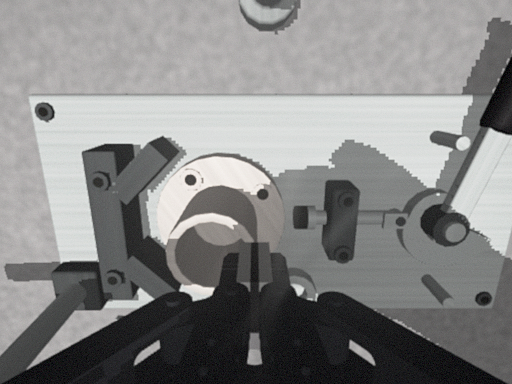

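The wrist view shows the finger pair at (255,265), at the tube's lever-side wall. The tube top is at (212,250) and the flange looks close to the vee. I'll measure it from depth.

```bash
cat >> h.py <<'E'
def tube(fn,info):
    f=np.load(fn);T=np.eye(4);q=f["q"];T[:3,:3]=Ro.from_quat([*q[1:],q[0]]).as_matrix();T[:3,3]=f["p"]
    C=T@np.array(info["hand_eye"]);R=C[:3,:3].T
    X=cloud(f["d"],np.array(info["mtx"]),R,-R@C[:3,3]);F=np.stack([(X[...,:2]-O)@UX,(X[...,:2]-O)@UY,X[...,2]],-1)*1000
    return F
E
python3 - <<'E'
from h import *
from station import *
F=tube("w2.npz",vision.camera_info("wrist"));x,y,z=np.moveaxis(F,-1,0)
for lo,hi in((76,90),):
    P=F[(z>lo)&(z<hi)&(x>0)&(x<75)&(abs(y)<40)]; print(lo,len(P),P.min(0).round(1),P.max(0).round(1),np.median(P,0).round(1))
fl=F[(z>30)&(z<37)&(x>0)&(x<85)&(y<5)&(y>-45)];h=cv2.convexHull(fl[:,:2].astype(np.float32))[:,0]
print(len(fl),"flange min",fl.min(0),"med z",np.median(fl[:,2]))
g=h[(h[:,1]<-25)|(h[:,0]<10)];print(g.round(1).tolist()); print("flange",circ(g[(g[:,1]<2)&(g[:,0]<60)],40.))
print("tubecirc",circ(cv2.convexHull(P[(P[:,0]>30)|(P[:,1]<-12)][:,:2].astype(np.float32))[:,0],22.5))
v=F[(z>45)&(z<55)&(x>45)&(x<115)&(abs(y)<60)];print("vee",np.percentile(v[:,0],[1,99]),np.percentile(v[:,1],[1,99]))
print(get_state()["time"],get_state()["contact_force"])
E
```

```text
76 2253 [  0.7 -23.9  76. ] [52.5 21.5 90. ] [ 37.3 -11.2  81.2]
4967 flange min [ 5.63251956e-03 -4.48948074e+01  3.00198539e+01] med z 33.73685380060186
[[84.9000015258789, -42.099998474121094], [7.300000190734863, 5.0], [3.5999999046325684, 5.0], [0.4000000059604645, 4.599999904632568], [0.0, -6.199999809265137], [0.0, -9.0], [0.10000000149011612, -26.600000381469727], [4.400000095367432, -31.5], [12.199999809265137, -36.70000076293945], [19.299999237060547, -39.29999923706055], [22.200000762939453, -40.099998474121094], [24.100000381469727, -40.5], [59.400001525878906, -44.900001525878906], [84.30000305175781, -44.900001525878906], [84.5, -44.70000076293945]]
flange [39.98550582 -7.73263196]
tubecirc [30.22168543 -1.13313829]
vee [ 47.49015835 101.80727453] [-47.56465619  43.58502099]
17.6417 [-0.85943672 -0.29324501  0.39845751]
```

Run:
```python
from h import *
from station import *
i=vision.camera_info("wrist");print(i["mtx"][0])
F=tube("w2.npz",i);x,y,z=np.moveaxis(F,-1,0);im=np.load("w2.npz")["im"]
M=np.full((360,640,3),60,np.uint8) # 6px/mm, x -20..86,y -40..20
for lo,hi in((20,76),(76,90),(90,200)):
    s=(z>lo)&(z<hi)&(x>-20)&(x<86)&(y>-40)&(y<20)
    for a,b,zz,c in zip(x[s],y[s],z[s],im[s]): cv2.circle(M,(int((a+20)*6),int((b+40)*6)),2,[int(v) for v in c] if zz<76 else ((0,255,0) if zz<90 else (255,0,255)),-1)
cv2.circle(M,(int((9+20)*6),int(39.5*6)),4,(0,0,255),-1)
cv2.imwrite("pics/map.png",M); print(get_state()["tcp_pos"],get_state()["eef_rot"],get_state()["width"])
```

```text
[332.18411291   0.         254.10846645]
[0.57021871 0.10277096 0.05299119] [ 9.42747478e-06  9.99729088e-01 -2.32755307e-02  8.14629265e-07] -0.00023728982715989276
```

View pics/map.png

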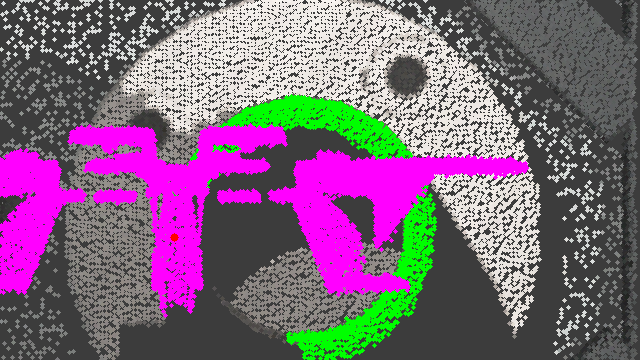

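Run:
```python
from h import *
from station import *
F=tube("w2.npz",vision.camera_info("wrist"))
for r in range(205,300,5): print(r,[ "%d,%d,%d"%tuple(F[r,c]) if np.isfinite(F[r,c,0]) else "-" for c in range(225,292,6)])
```

```text
205 ['24,-22,66', '21,-21,65', '18,-19,59', '15,-17,53', '12,-13,42', '9,-10,33', '5,-11,34', '1,-10,33', '-1,-10,33', '-5,-10,32', '-10,-6,19', '-14,-6,20']
210 ['23,-22,74', '21,-21,71', '18,-19,66', '15,-17,61', '12,-13,50', '9,-7,34', '5,-7,34', '1,-7,33', '-1,-7,33', '-5,-7,33', '-', '-14,-2,19']
215 ['23,-21,79', '20,-21,79', '18,-19,73', '15,-17,68', '12,-13,59', '9,-7,41', '5,-4,33', '1,-4,33', '-1,-4,33', '-5,-3,32', '-10,0,20', '-14,1,19']
220 ['23,-19,81', '20,-19,80', '17,-19,79', '15,-17,74', '12,-13,65', '9,-7,50', '5,-1,34', '1,0,33', '-2,0,31', '-5,0,33', '-10,4,19', '-14,3,21']
225 ['27,2,33', '20,-17,81', '17,-17,81', '14,-17,81', '12,-13,72', '9,-7,56', '5,2,34', '1,2,33', '-2,2,33', '-5,2,34', '-10,8,19', '-14,8,19']
230 ['27,5,34', '24,5,33', '17,-14,81', '14,-15,82', '12,-13,78', '9,-7,65', '5,5,34', '1,5,34', '-2,5,33', '-5,5,34', '-11,11,19', '-15,11,19']
235 ['27,8,34', '24,9,33', '20,9,32', '14,-12,82', '12,-12,81', '9,-7,70', '5,8,34', '1,9,33', '-2,9,33', '-5,8,34', '-11,14,20', '-15,15,20']
240 ['28,12,33', '24,12,34', '20,12,33', '14,-9,81', '12,-9,81', 
[... 1138 characters left out ...]
09', '0,-6,108', '-2,-7,108', '-14,39,30']
280 ['20,-7,112', '18,-7,112', '15,-11,119', '13,-11,119', '11,-11,120', '9,-10,118', '7,-11,120', '4,-11,119', '2,-7,113', '0,-7,112', '-2,-7,112', '-14,42,31']
285 ['19,-11,123', '17,-13,126', '15,-11,123', '13,-12,124', '11,-10,120', '9,-9,120', '7,-10,121', '5,-12,125', '3,-13,126', '1,-13,125', '-1,-12,124', '-16,53,20']
290 ['19,-14,130', '17,-14,130', '15,-13,129', '13,-12,128', '11,-8,121', '9,-8,121', '7,-12,127', '5,-11,126', '3,-13,129', '1,-13,129', '0,-13,128', '-2,-12,127']
295 ['19,-11,129', '17,-12,129', '15,-12,130', '13,-11,129', '11,-7,122', '9,-5,120', '7,-12,129', '5,-12,130', '3,-12,130', '1,-12,131', '0,-12,130', '-2,-12,130']
```

The depth map puts the bottom of the visible fingers at z≈88 mm while the TCP reads 53 mm. The housing hasn't moved (tube centre x≈30). I'll check the fingertip height with the scene camera.

Run:
```python
from h import *
from station import *
im,d=vision.grab_frame("scene");i=vision.camera_info("scene");K,R,t=[np.array(i[k]) for k in("mtx","R","t")]
p=get_state()["tcp_pos"];c=K@(R@np.array(p)+t);c=c[:2]/c[2];print(c)
cv2.drawMarker(im,(int(c[0]),int(c[1])),(0,255,0),0,5,1)
u,v=int(c[0]),int(c[1]);cv2.imwrite("pics/s2.png",cv2.resize(im[v-85:v+45,u-80:u+80],None,fx=4.5,fy=4.5,interpolation=cv2.INTER_CUBIC))
```

```text
[291.58273323 208.75068005]
```

View pics/s2.png

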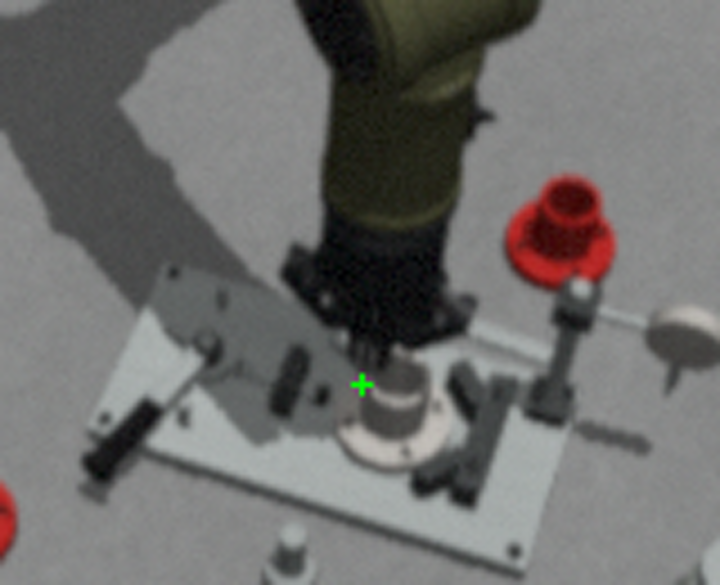

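The scene view agrees: the fingers end near (370,365), above the projected TCP at (362,385). The real tips sit about 35 mm behind the nominal TCP, so they passed over the tube. I'll repeat the push lower, with a force guard.

```bash
cat > push.py <<'E'
from h import *
from station import *
P=lambda x,z:[*W(x,-.9),z]
ctrl.movel(P(9,.06)); ctrl.movel(P(-18,.06)); ctrl.pause(.1)
f0=np.array(get_state()["contact_force"]); F=lambda:np.array(get_state()["contact_force"])-f0
for z in(.04,.03,.02):
    ctrl.movel(P(-18,z),max_speed=.08)
    if F()[2]>4: print("z contact",z,F());raise SystemExit
ctrl.movel(P(-10,.02),max_speed=.05)
x=-10.; log=[];prev=0
while x<9:
    x+=1 if x<0 else .5
    ctrl.movel(P(x,.02),max_speed=.03); ctrl.pause(.03); f=F()[:2]@UX; log.append((x,round(float(f),1)))
    if f<-5 or (f<-2.2 and prev<-2.2): break
    prev=f
S=get_state();im,dd=vision.grab_frame("wrist");np.savez("w3.npz",im=im,d=dd,p=S["tcp_pos"],q=S["eef_rot"])
print(log,S["time"],((np.array(S["tcp_pos"])[:2]-O)@UX*1000).round(1),F())
f=tube("w3.npz",vision.camera_info("wrist"));a,b,z=np.moveaxis(f,-1,0)
Q=f[(z>74)&(z<86)&(a>25)&(a<80)&(b>-30)&(b<-8)];print("tube max x",np.percentile(Q[:,0],99.5),"center",circ(cv2.convexHull(Q[:,:2].astype(np.float32))[:,0][:, :],22.5),len(Q),np.median(Q[:,2]))
E
python3 push.py
```

```text
[(-9.0, 0.7), (-8.0, 0.6), (-7.0, -0.3), (-6.0, -0.0), (-5.0, -0.2), (-4.0, -0.9), (-3.0, -0.3), (-2.0, -0.3), (-1.0, -0.1), (0.0, -0.3), (0.5, -0.5), (1.0, -0.8), (1.5, 0.4), (2.0, -1.0), (2.5, -0.7), (3.0, -0.4), (3.5, -1.0), (4.0, -1.3), (4.5, -1.8), (5.0, -3.8), (5.5, -5.4)] 25.5833 4.6 [ 0.36945533 -6.42533504  2.05591286]
tube max x 60.19626530455934 center [40.54377094 -0.80699744] 1895 81.26793391681343
```

The housing is seated: the tube centre measures (40.5, −0.8) against the seat at (40, 0), and the force rose to 6 N. Next is the lever.

```bash
cat > lever.py <<'E'
from h import *
from station import *
S=get_state();p=np.array(S["tcp_pos"])
ctrl.movel([*W(-10,-.9),.02],max_speed=.08); ctrl.movel([*W(-14,-.9),.11],max_speed=.2)
def L(a,d):
    b=np.radians(a);v=95*np.array([np.cos(b),np.sin(b)])+d*np.array([-np.sin(b),np.cos(b)])
    return W(-105+v[0],v[1]),quat(yaw+b+np.pi/2)
Z=.005
xy,q=L(254.5,35); ctrl.movep([*xy,.11],q)
S=get_state();im,dd=vision.grab_frame("wrist");np.savez("w4.npz",im=im,d=dd,p=S["tcp_pos"],q=S["eef_rot"]);cv2.imwrite("pics/w4.png",im)
f0=np.array(get_state()["contact_force"]);F=lambda:np.array(get_state()["contact_force"])-f0
for z in(.05,.03,.015,Z):
    ctrl.movel([*xy,z],max_speed=.12)
    if F()[2]>5: print("zc",z,F());raise SystemExit
print("down",get_state()["time"],F().round(1))
f=tube("w4.npz",vision.camera_info("wrist"));a,b,z=np.moveaxis(f,-1,0)
Q=f[(z>74)&(z<86)&(a>5)&(a<80)&(abs(b)<35)]
if len(Q)>50: print("tube",cv2.minEnclosingCircle(Q[:,:2].astype(np.float32)),len(Q))
Q=f[(z>34)&(z<58)&(np.hypot(a+105,b)>62)&(np.hypot(a+105,b)<122)&(a<-105)&(b<-30)]
m=np.degrees(np.arctan2(Q[:,1],Q[:,0]+105))%360;print("lever",np.median(m),len(Q))
E
python3 lever.py
```

```text
down 30.5167 [-0.8 -0.3 -1.5]
tube ((37.905120849609375, -8.914215087890625), 20.811811447143555) 1118
lever 254.8484894156017 2088
```

View pics/w4.png

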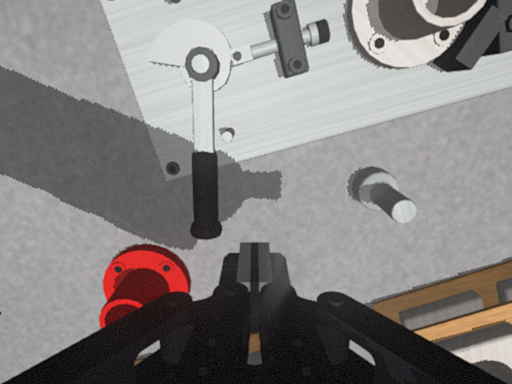

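The wrist view shows the lever's sleeve at (205,195), untouched at about 255°, with the fingers on its vee side. The housing is still in the vee at top right. Sweeping now.

```bash
cat > sweep.py <<'E'
from h import *
from station import *
def L(a,d):
    b=np.radians(a);t=np.array([-np.sin(b),np.cos(b)]);v=95*np.array([np.cos(b),np.sin(b)])+d*t
    return W(-105+v[0],v[1]),quat(yaw+b+np.pi/2),UX*t[0]+UY*t[1]
f0=np.array(get_state()["contact_force"])
def F(t): f=(np.array(get_state()["contact_force"])-f0);return round(float(f[:2]@t),1)
xy,q,t=L(254.5,23);ctrl.movel([*xy,.005],max_speed=.05);log=[("c",F(t))]
a=254.5
while a>104:
    a-=8 if a>125 else 2
    xy,q,t=L(a,23);ctrl.movel([*xy,.005],q,max_speed=.07);f=F(t);log.append((a,f))
    if f>(20 if a>115 else 9): break
S=get_state();print(log,S["time"],S["contact_force"])
im,d=vision.grab_frame("top");cv2.imwrite("pics/t5.png",cv2.resize(im[115:220,165:305],None,fx=5,fy=5,interpolation=cv2.INTER_CUBIC))
E
python3 sweep.py
```

```text
[('c', 1.1), (246.5, 1.5), (238.5, 1.0), (230.5, 0.7), (222.5, 0.9), (214.5, 0.6), (206.5, 1.2), (198.5, 0.9), (190.5, 0.7), (182.5, 1.0), (174.5, 0.5), (166.5, -0.2), (158.5, -0.2), (150.5, -1.1), (142.5, -0.4), (134.5, -1.4), (126.5, -1.1), (118.5, -1.4), (116.5, -1.6), (114.5, -0.2), (112.5, -1.1), (110.5, 2.5), (108.5, 10.9)] 37.9667 [  5.86048268 -10.82249655  -1.07624977]
```

View pics/t5.png

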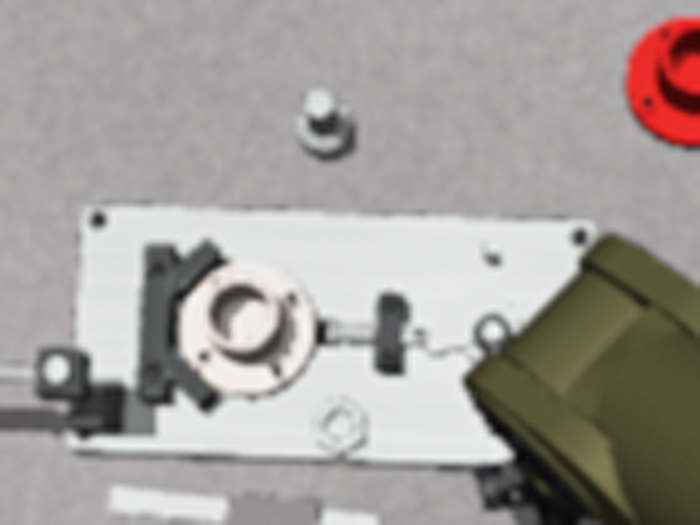

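The housing is in the vee with the pad against its flange at (320,333), and the lever reached its stop (force jumped to 11 N). Back off and verify.

```bash
cat > fin.py <<'E'
from h import *
from station import *
def L(a,d):
    b=np.radians(a);t=np.array([-np.sin(b),np.cos(b)]);v=95*np.array([np.cos(b),np.sin(b)])+d*t
    return W(-105+v[0],v[1])
ctrl.movel([*L(110,45),.005],max_speed=.1);ctrl.movel([*L(110,50),.14],max_speed=.2)
ctrl.movel([*W(-170,130),.25],max_speed=.2)
im,d=vision.grab_frame("top");i=vision.camera_info("top");K,R,t=[np.array(i[k]) for k in("mtx","R","t")]
X=cloud(d,K,R,t);F=np.stack([(X[...,:2]-O)@UX,(X[...,:2]-O)@UY,X[...,2]],-1)*1000;a,b,z=np.moveaxis(F,-1,0)
Q=F[(z>74)&(z<90)&(a>5)&(a<80)&(abs(b)<35)];print("tube",cv2.minEnclosingCircle(Q[:,:2].astype(np.float32)),np.median(Q[:,2]))
Q=F[(z>34)&(z<60)&(np.hypot(a+105,b)>62)&(np.hypot(a+105,b)<122)&(a<-105)];print("lever",np.median(np.degrees(np.arctan2(Q[:,1],Q[:,0]+105))%360),len(Q),get_state()["time"],get_state()["contact_force"])
cv2.imwrite("pics/t6.png",cv2.resize(im[95:275,120:360],None,fx=3.33,fy=3.33,interpolation=cv2.INTER_CUBIC))
E
python3 fin.py
```

```text
tube ((44.16686248779297, -1.0547542572021484), 22.639175415039062) 81.37347571542401
lever 104.07853820530526 29 40.0583 [ 0.1648236  -0.24728885 -0.65554115]
```

View pics/t6.png

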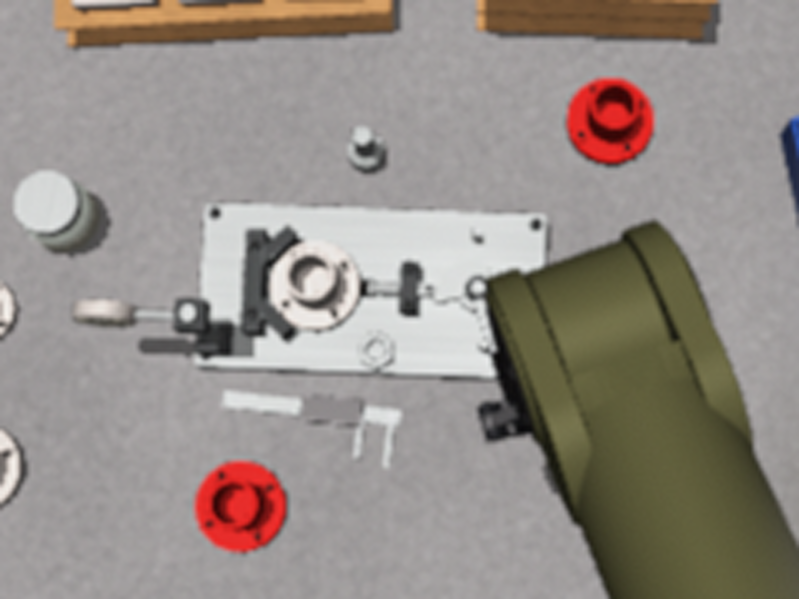

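Housing at 44.2 minus the top camera's 3.9 mm offset (seen on the plate) gives about 40.3, so it's seated, and the bystanders haven't moved. The arm hides the lever, so I'll check its angle with the wrist camera.

Run:
```python
from h import *
from station import *
ctrl.movep([*W(-60,20),.33],quat(yaw))
S=get_state();im,dd=vision.grab_frame("wrist");np.savez("w7.npz",im=im,d=dd,p=S["tcp_pos"],q=S["eef_rot"]);cv2.imwrite("pics/w7.png",im)
F=tube("w7.npz",vision.camera_info("wrist"));a,b,z=np.moveaxis(F,-1,0)
r=np.hypot(a+105,b)
Q=F[(z>34)&(z<60)&(r>60)&(r<120)&(a<-60)];print("lever",np.median(np.degrees(np.arctan2(Q[:,1],Q[:,0]+105))%360),len(Q))
Q=F[(z>74)&(z<90)&(a>5)&(a<80)&(abs(b)<35)];print("tube",cv2.minEnclosingCircle(Q[:,:2].astype(np.float32)) if len(Q) else 0,S["time"])
```

```text
lever 109.55544171871664 707
tube ((40.9133186340332, -1.1031506061553955), 22.354394912719727) 42.2417
```

View pics/w7.png

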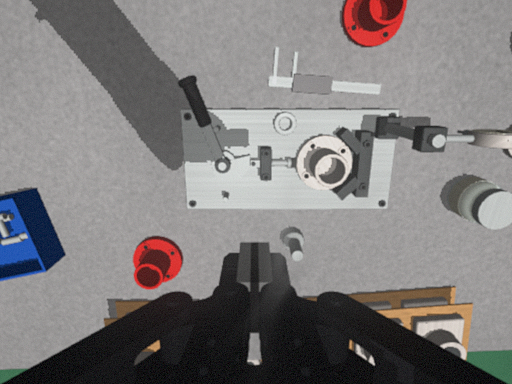

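The lever's sleeve is at (195,100), at about 110° (stop is 111°). The housing is in the vee at (325,165) with the pad on its flange, so I'm handing in.

```bash
python3 -c "
from station import ticket
print(ticket.close_job())"
```

```text
the job is handed in; nothing more can be done
None
```

The job is handed in: the housing sits home in the vee (measured within about 1 mm of the seat) and the clamp lever was then pushed round to its stop, with the robot clear at about 42 s.

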